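# Press a pin home with the ratchet clamp, then release the clamp

## Robot

A 7-joint arm with a two-finger parallel gripper is mounted at the origin on a cart in front of the work surface, level with it; the furniture and walls round the work are solid. World frame = base frame: x ahead of the robot, y to its left, z up, the work surface at z = 0. Lengths are in m, angles in rad, forces in N, time in s.
With the tool pointing down it reaches from about 0.4 to 0.85 m from the base axis. Payload 4.5 kg.
Tool frame: the origin (TCP) lies on the mounting face of the last link; the fingertips stand 166 mm ahead of it and the grasp point (between the pads) lies 147 mm ahead of it; z points along the fingers, y is the line along which they close (so a half turn about z gives the same grasp; the last joint's range is limited). The gripper opens to 88 mm and grips with 3 to 60 N. Pads are 18 mm wide; open, the fingers measure 123 mm over their backs; the gripper's body (75 mm by 187 mm) begins 45 mm behind the grasp point.
Start: joints at [1.309, 0.689, -0.195, 1.565, 0.157, 0.902, -0.215], TCP at [0.182, -0.598, 0.405] pointing down, gripper open.
Joint ranges: [-3.01, 3.01], [-0.46, 2.08], [-1.47, 1.51], [0.13, 2.56], [-1, 4.14], [0.04, 2.09], [-2.66, 2.66]. Speed limits (rad/s): [2.57, 2.57, 3.14, 3.14, 3.14, 3.14, 3.14].

## Interface

Orientations are given as a unit quaternion [x, y, z, w].
In Python, from plant import r, snapshot gives the robot as it stands. The module is installed in compiled form; this text tells all that it offers.
- The arm moves only by the tool move_arm, never from a script. Its argument "rows" is a list of rows, each a list of 5 numbers: the shift along the tool's x, y, z in m, then the turn about the tool's z in rad, then the finger opening in m, from 0 to 0.0881. In form: [[dx, dy, dz, spin, claw], ...]. A call has 1 to 10 rows; each row shifts and turns the commanded pose from where the row before left it, along the tool's axes as they then stand; what a row does not reach is not made up. A row lasts 1/12 s, in which the tool goes at most 41.7 mm and 7.16 degrees, less where a joint would pass 70% of its speed; a pose out of reach is approached as far as the arm can. A call with a gripper value outside its range is refused whole. The fingers move at their own pace and stop on an object; "newtons" is the grip in N (left out, the last holds). Time passes only in rows, so rows that do not move let the fingers close. It gives the time, the measured TCP pose, the force, the opening and the grip force at its end, in the units of the state.
- r.get_state(): the state, without advancing time (a new reading comes with each control period).
- snapshot(name): name is "scene" or "top" or "wrist"; returns a dict with "color" (400x640x3 uint8, red, green, blue), "depth" (400x640 float32, m along the optical axis (not along the pixel's ray), 0 where there is no reading), "mtx" (3x3 intrinsics, pixels), "eye" and "orientation" of the camera in the world. Camera axes: x right, y up, looking along -z (the intrinsics and any distortion apply to the point x, -y, -z); pixel columns grow to the right and rows downward; lengths in m; the calibration is good to about 2 mm. A picture is of the moment at which its call begins.
- r.finish_job(): hands the job in; it is judged then, once.
The state is a dict: "clock": time; "q": joint angles; "qd": joint speeds; "joint_torque": joint torques, N m; "tool_pos": TCP position; "eef_rot": TCP orientation; "contact_force": force on the tool from outside, world axes, zero at the start; "moment": the same for the moment, N m; "opening": opening from 0.0 (shut) to 1.0 (fully open); "finger_force": force on a finger pad.
Only numpy, scipy, OpenCV 4.12 (cv2) and the standard library are available. Lean on these libraries where they do the work, as an engineer would, in place of code of your own. Each camera call takes 0.05 s, during which the arm holds its last target. There are 200 camera calls.

## Task

Press the steel pin fully home into the side of the brass disc with the ratchet clamp: swing its movable handle shut, firmly but without crushing, until the teeth hold the red pad pressed on the pin, then let go and leave it locked, hands off, for two seconds. Then push the movable handle down out of the teeth, swing it fully open again and let go, leaving the pin home. Leave the tin, the felt bob and the tape roll alone.

Things in the scene. Friction and masses are not known exactly. Their poses are not given: they have to be found in the camera images.
- pivot (a point): Pivot of the bench-mounted scissor clamp (blue base plate 190x230x12 mm, fixed, placed and turned differently each time), 50 mm above the bench. Its axes are the clamp's: z up, +y towards the two finger rings, -y towards the jaws and the brass disc, +x the way in which the movable handle closes.
- ring (a point): Centre of the finger ring ending the movable handle (the one on the clamp's -x side): round steel, 38 mm outside, 18 mm inside, 10 mm thick, level, 50 mm above the bench, free beneath and 25 mm or more on both sides. It runs on a circle of 150 mm radius round the pivot, closing clockwise seen from above. The handle is 12 mm wide, on the line from pivot to ring.
- lever (a joint): Angle of the movable handle, rad: 0 open, growing as it closes, at most 0.54. Clockwise bearing of the ring from the clamp's +y axis: -0.6 + lever. A spring opens it (2 to 3 N at the ring). Teeth catch it at 0.10 and every 0.038 rad (6 mm at the ring) to 0.52; between teeth it falls back to the last. Riding over a tooth adds 1 to 2 N; a tight grip that does not turn with the handle adds up to 5 N.
- grip (a joint): Downward bend of the movable handle, rad: 0 at rest, at most 0.12, 130 mm per rad at the ring; about 0.8 N per mm there after a first 3 N, more when locked under load. Its pawl leaves the teeth above it at about 0.03 rad (4 mm at the ring); 7 to 9 mm is a sure release. Keep it down while it swings back past the teeth, or they catch again.
- pin (a joint): How far the headed steel pin has gone into the disc, m: 0.005 fully home (hard stop), starting at 0 to 0.0015. It moves stiffly (10 N at the pad) and stays where it is left. The disc's nest is set up to 8 mm nearer or farther each time, so how far the handle must go differs (22 mm either way at the ring).
- pad (a joint): Compression of the red sprung pad on the moving jaw, m: 0 unloaded, 10 N per mm. 1 N here takes 0.37 N at the ring; 1 mm here is 2.7 mm at the ring. Moving the pin compresses it about 1 mm (5 to 8 N at the ring); with the pin home it goes on compressing. A push of 13 to 15 N at the ring is right; more than 4.5 mm (45 N, from 16 N at the ring on) crushes it.
- tooth_arm: Toothed steel arm (12 mm wide, 6 mm thick) across and above the movable handle, 105 mm from the pivot, underside 60 mm above the bench; twelve teeth 2.6 mm deep below; it lifts a few mm on a light spring as the handle clicks past. Origin: centre of the base plate's underside. Press a locked handle down, never tear it open: over 90 N on the teeth damages them.
- paste_tin: Round red and white paste tin, 67 mm across, 27 mm high, bystander; origin at the centre of its underside
- felt_bob: Grey-white felt polishing bob on a short shank, 33x76x33 mm, lying down, bystander; origin at the centre of its underside
- tape_roll: Roll of masking tape, 104 mm across, 25 mm high, lying flat, bystander; origin at the centre of its underside
- pad_tip (a point): Centre of the red pad's face (18 mm wide, 16 mm high) that meets the pin head; 55 mm from the pivot on the clamp's -y side, 50 mm above the bench

How it is judged:
By the outcome, as a careful person would: the job done as asked, in the order asked, and still so for the second after the job is handed in, with the robot touching nothing.
It also fails if it takes over 64 s, if anything falls off the work surface, if the arm or the gripper's body presses on something with over 40 N, if the wrist force passes 120 N, or if a joint passes its speed limit or range.

## Working session

There is one attempt and no reset: what is moved stays moved. The work goes in short steps, Python scripts to look and compute and a tool call to move; the robot and the scene stay as the last step left them, time stands still between calls to the robot, and variables do not carry over. Pictures are saved under pics/ and viewed, at most 10 in all, crops included, and the job is handed in when it is done.

Besides the shell and the picture viewer there is one more tool, called after "Request:" by a JSON object that holds its "api" and its "payload". move_arm: Moves the arm, as the interface text tells. Its arguments: {"type":"object","properties":{"rows":{"type":"array"},"newtons":{"type":"number"}},"required":["rows"]}

```bash
mkdir -p pics; cat > h.py <<'E'
import numpy as np, cv2
from scipy.spatial.transform import Rotation as R
from plant import r, snapshot
def ray(s,u,v):
    K=s["mtx"]; d=np.array([(u-K[0,2])/K[0,0],-(v-K[1,2])/K[1,1],-1.0])
    return np.array(s["eye"]), rot(s["orientation"])@d
def rot(o):
    o=np.array(o); return o if o.shape==(3,3) else R.from_quat(o).as_matrix()
def onplane(s,u,v,z):
    e,d=ray(s,u,v); return e+d*(z-e[2])/d[2]
def bydepth(s,u,v):
    e,d=ray(s,u,v); return e+d*s["depth"][int(v),int(u)]
def pix(s,p):
    c=rot(s["orientation"]).T@(np.array(p)-s["eye"]); c=c/-c[2]
    return s["mtx"][0,0]*c[0]+s["mtx"][0,2], -s["mtx"][1,1]*c[1]+s["mtx"][1,2]
def save(s,n): cv2.imwrite("pics/"+n,s["color"][:,:,::-1])
E
python3 - <<'E'
from h import *
import pickle
for n in("scene","top"):
    s=snapshot(n); save(s,n+"1.png"); pickle.dump(s,open(n+".pkl","wb")); print(n,s["eye"],s["orientation"],s["mtx"])
print(r.get_state())
E
```

```text
scene [-0.00204152  0.86043742  0.76172963] [-0.1244028   0.44914212  0.85415658 -0.23067693] [[380.01934543   0.         319.90890519]
 [  0.         380.01934543 201.46491059]
 [  0.           0.           1.        ]]
top [ 0.30841011 -0.02058283  1.63036343] [-0.05415928  0.04802221  0.71479965 -0.69557322] [[498.37872476   0.         316.83079047]
 [  0.         498.37872476 198.56880576]
 [  0.           0.           1.        ]]
{'clock': 0.1, 'q': array([ 1.30886105,  0.68988353, -0.19452932,  1.56621413,  0.15731937,
        0.90252922, -0.21508279]), 'qd': array([ 0.00084274, -0.00065349, -0.00200839, -0.00278095, -0.00096498,
       -0.00126598,  0.00106493]), 'joint_torque': array([-2.63718815e-03, -5.28501070e+01, -1.27142854e+00, -1.53837579e+01,
       -5.26161713e-02,  1.99605747e-03,  5.41054271e-05]), 'tool_pos': array([ 0.18204548, -0.59759579,  0.40400752]), 'eef_rot': array([ 9.89079086e-01,  1.47383472e-01, -1.86673366e-04, -7.98831637e-04]), 'contact_force': array([0.14188259, 0.28454793, 0.1668105 ]), 'moment': array([ 0.02877793, -0.00939196, -0.02838837]), 'finger_force': 0.0, 'opening': 0.9990387070810965}
```

View pics/top1.png

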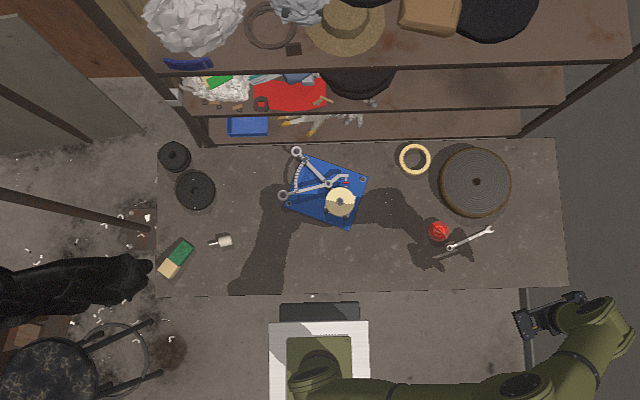

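View pics/scene1.png

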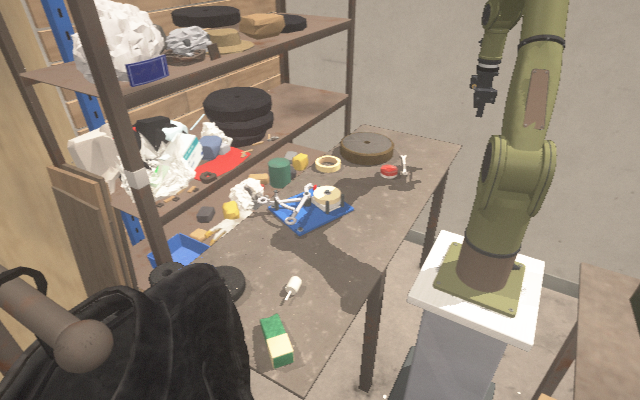

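The top view shows the clamp's plate at about (328,190), with rings at (296,152) and (283,196) and the pivot near (328,184). The disc is at (340,202). The tape is at (415,158), the tin at (438,231) and the bob at (222,241). The movable ring is therefore the one at (283,196).

```bash
python3 - <<'E'
from h import *
import pickle
s=pickle.load(open("top.pkl","rb"))
for n,u,v in(("ringM",283,196),("ringF",296,152),("pivot",328,184),("disc",340,202)): print(n,onplane(s,u,v,.05).round(3),bydepth(s,u,v).round(3))
# blue plate
c=cv2.cvtColor(s["color"],cv2.COLOR_RGB2HSV); m=cv2.inRange(c,(100,120,60),(125,255,255)); m[:140]=0;m[240:]=0
print(cv2.minAreaRect(np.argwhere(m)[:,::-1].astype(np.float32)))
im=cv2.resize(s["color"][130:240,250:400],None,fx=5,fy=5,interpolation=cv2.INTER_CUBIC); cv2.imwrite("pics/crop.png",im[:,:,::-1])
st=r.get_state(); print(rot(st["eef_rot"]))
w=snapshot("wrist"); T=rot(st["eef_rot"]); print("cam in tool",T.T@(w["eye"]-st["tool_pos"]), (T.T@rot(w["orientation"])).round(3), w["mtx"][0,0])
E
```

```text
ringM [0.55  0.098 0.05 ] [ 0.558  0.103 -0.004]
ringF [0.694 0.054 0.05 ] [0.705 0.056 0.005]
pivot [ 0.585 -0.047  0.05 ] [ 0.584 -0.047  0.059]
disc [ 0.526 -0.084  0.05 ] [ 0.523 -0.083  0.066]
((325.6094665527344, 191.44888305664062), (69.63014221191406, 56.814781188964844), 19.98310661315918)
[[ 9.56556155e-01  2.91547522e-01 -6.04738605e-04]
 [ 2.91548118e-01 -9.56554948e-01  1.52519019e-03]
 [-1.33800285e-04 -1.63524047e-03 -9.99998654e-01]]
cam in tool [0.07233193 0.00069656 0.01986101] [[ 0.     0.961  0.277]
 [ 1.    -0.    -0.   ]
 [-0.     0.277 -0.961]] 307.09844452782767
```

View pics/crop.png

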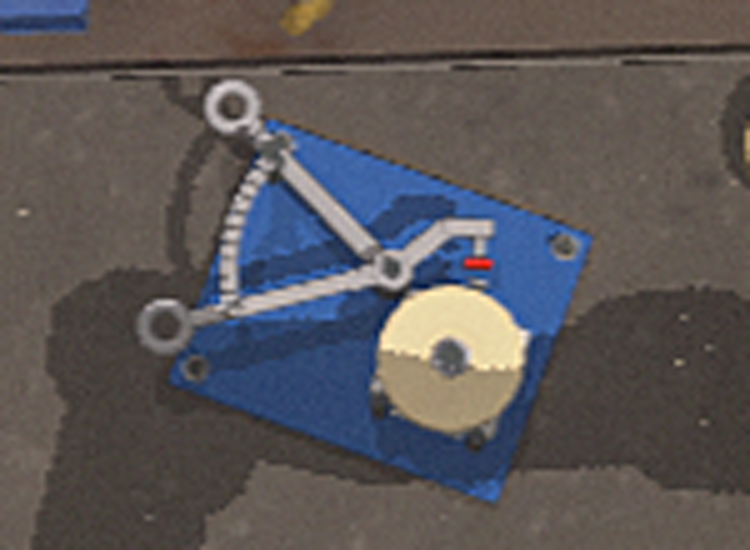

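The crop shows the movable ring at (165,325), the pivot at (393,268) and the fixed ring at (232,107). The red pad is at (478,265), with the disc below it. Next I'll bring the wrist camera over the ring.

Request:
{"api": "move_arm", "payload": {"rows": [[0.028, -0.028, 0, 0, 0.088], [0.028, -0.028, 0, 0, 0.088], [0.028, -0.028, 0, 0, 0.088], [0.028, -0.028, 0, 0, 0.088], [0.028, -0.028, 0, 0, 0.088], [0.028, -0.028, 0, 0, 0.088], [0.028, -0.028, 0, 0, 0.088], [0.028, -0.028, 0, 0, 0.088], [0.028, -0.028, 0, 0, 0.088], [0.028, -0.028, 0, 0, 0.088]]}}

```text
clock: 0.98
tool_pos: [0.3689, -0.2466, 0.4047]
eef_rot: [0.989, 0.147, 0.0, 0.0]
contact_force: [0.6, -1.0, 0.8]
opening: 0.995
finger_force: 0.0
```

Request:
{"api": "move_arm", "payload": {"rows": [[0.028, -0.028, 0, 0, 0.088], [0.028, -0.028, 0, 0, 0.088], [0.028, -0.028, 0, 0, 0.088], [0.028, -0.028, 0, 0, 0.088], [0.028, -0.028, 0, 0, 0.088], [0.028, -0.028, 0, 0, 0.088], [0.028, -0.028, 0, 0, 0.088], [0.028, -0.028, 0, 0, 0.088], [0.028, -0.028, 0, 0, 0.088], [0, 0, 0, 0, 0.088]]}}

```text
clock: 1.82
tool_pos: [0.5385, 0.0753, 0.4048]
eef_rot: [0.988, 0.153, 0.003, -0.003]
contact_force: [-0.4, 0.6, -0.6]
opening: 0.999
finger_force: 0.0
```

Request:
{"api": "move_arm", "payload": {"rows": [[0, 0, 0, -0.122, 0.088], [0, 0, 0, -0.122, 0.088], [0, 0, 0, -0.122, 0.088], [0, 0, 0, -0.122, 0.088], [0, 0, 0, -0.122, 0.088], [0, 0, 0, -0.122, 0.088], [0, 0, 0, -0.122, 0.088], [0, 0, 0, -0.122, 0.088], [0, 0, 0, -0.122, 0.088], [0, 0, 0, -0.122, 0.088]]}}

```text
clock: 2.65
tool_pos: [0.5358, 0.0658, 0.4045]
eef_rot: [0.724, 0.69, -0.0, -0.0]
contact_force: [-0.3, 0.3, -0.2]
opening: 0.993
finger_force: 0.0
```

Request:
{"api": "move_arm", "payload": {"rows": [[0, 0, 0, -0.1, 0.088], [0, 0, 0, -0.1, 0.088], [0, 0, 0, -0.1, 0.088], [0, 0, 0, 0, 0.088]]}}

```text
clock: 2.98
tool_pos: [0.5359, 0.0656, 0.4044]
eef_rot: [0.615, 0.789, -0.0, -0.0]
contact_force: [1.6, 0.8, 0.1]
opening: 1.001
finger_force: 0.0
```

```bash
python3 - <<'E'
from h import *
import pickle
w=snapshot("wrist"); st=r.get_state(); print(st["clock"],st["tool_pos"],rot(st["eef_rot"]).round(3),st["contact_force"],st["q"])
save(w,"w1.png"); pickle.dump((w,st),open("w1.pkl","wb"))
E
```

```text
3.0333 [0.53588456 0.06568203 0.40442964] [[-0.24   0.971 -0.001]
 [ 0.971  0.24   0.   ]
 [ 0.    -0.001 -1.   ]] [0.18926526 0.07727383 0.08328327] [ 0.13388721  0.62189579 -0.56201583  1.81192414  0.43227307  0.83325424
 -0.39738821]
```

View pics/w1.png

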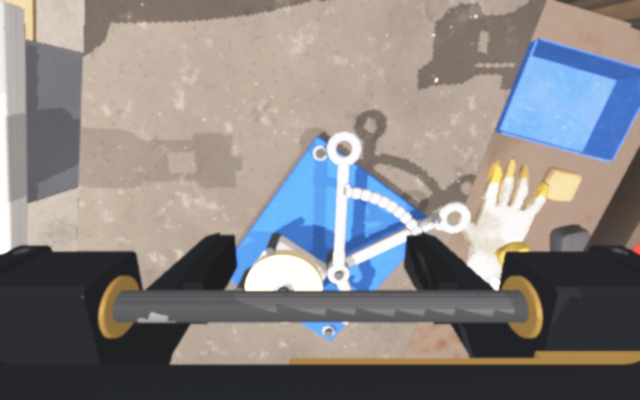

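The wrist view shows the movable ring at (344,149), the pivot screw at (338,273) and the fixed ring at (455,217). I'll triangulate these points with the top view.

```bash
cat >> h.py <<'E'
def blob(s,u,v,rad,thr):
    "centre of the bright round piece near u,v with holes filled"
    g=cv2.cvtColor(s["color"],cv2.COLOR_RGB2HSV); m=((g[...,2]>thr)&(g[...,1]<70)).astype(np.uint8)
    k=np.zeros_like(m); cv2.circle(k,(u,v),rad,1,-1); m&=k
    c=max(cv2.findContours(m,cv2.RETR_EXTERNAL,cv2.CHAIN_APPROX_NONE)[0],key=cv2.contourArea)
    return cv2.minEnclosingCircle(c)
def tri(a,b):
    (e1,d1),(e2,d2)=a,b; t=np.linalg.lstsq(np.c_[d1,-d2],e2-e1,rcond=None)[0]
    p,q=e1+t[0]*d1,e2+t[1]*d2; return (p+q)/2,np.linalg.norm(p-q)
E
python3 - <<'E'
from h import *
import pickle
w,st=pickle.load(open("w1.pkl","rb")); t=pickle.load(open("top.pkl","rb"))
res={}
for n,(u,v,ra),(U,V) in(("ring",(344,149,19),(283,195)),("pivot",(338,273,12),(328.6,183.6)),("fixed",(455,217,18),(296.4,151.4))):
    b=blob(w,u,v,ra,170); print(n,b, onplane(w,*b[0],.05).round(4), tri(ray(w,*b[0]),ray(t,U,V)))
    d=w["depth"][v-20:v+21,u-20:u+21]; print(" top z by depth", w["eye"][2]-0.35, )
def z(s,u,v): return bydepth(s,u,v)
for p in((344,136),(333,152),(338,273),(355,192),(413,228),(344,220)): print(p,z(w,*p).round(4))
E
```

```text
ring ((344.0, 149.0), 19.000099182128906) [0.5548 0.0995 0.05  ] (array([0.55509075, 0.0988103 , 0.04232161]), np.float64(0.0010633204209592702))
 top z by depth 0.034528366594549054
pivot ((338.0, 273.0), 12.000100135803223) [ 0.5878 -0.0478  0.05  ] (array([ 0.58752895, -0.04905083,  0.0476015 ]), np.float64(0.0014767213173068944))
 top z by depth 0.034528366594549054
fixed ((455.047607421875, 217.04762268066406), 17.95255470275879) [0.7    0.0554 0.05  ] (array([0.69690448, 0.05414855, 0.05200113]), np.float64(0.005156085521580071))
 top z by depth 0.034528366594549054
(344, 136) [0.5507 0.1131 0.0544]
(333, 152) [0.5437 0.0941 0.0553]
(338, 273) [ 0.5856 -0.0419  0.0608]
(355, 192) [0.5768 0.0597 0.0663]
(413, 228) [0.6518 0.0348 0.0635]
(344, 220) [0.5757 0.0221 0.0549]
```

```bash
cat >> h.py <<'E'
def cloud(s):
    v,u=np.mgrid[0:400,0:640]; K=s["mtx"]
    d=np.stack([(u-K[0,2])/K[0,0],-(v-K[1,2])/K[1,1],-np.ones(u.shape)],-1)
    return np.array(s["eye"])+(d*s["depth"][...,None])@rot(s["orientation"]).T
def ringfit(s,p,rad=.026):
    c=cloud(s); m=(abs(c[...,2]-.053)<.008)&(np.hypot(c[...,0]-p[0],c[...,1]-p[1])<rad)&(s["depth"]>0)
    P=c[m]; x,rr=cv2.minEnclosingCircle(P[:,:2].astype(np.float32)); return x,rr,np.median(P[:,2]),len(P)
E
python3 - <<'E'
from h import *
import pickle
w,st=pickle.load(open("w1.pkl","rb"))
c=cloud(w); m=((abs(c[...,2]-.053)<.008)&(w["depth"]>0)).astype(np.uint8)
k=np.zeros_like(m); cv2.circle(k,(344,149),26,1,-1); a=m&k; a[172:]=0
cs=max(cv2.findContours(a,cv2.RETR_EXTERNAL,cv2.CHAIN_APPROX_NONE)[0],key=cv2.contourArea)
print(cv2.boundingRect(cs)); 
pts=cs[:,0,:]; pts=pts[pts[:,1]<158]; e=cv2.fitEllipse(pts); print(e, onplane(w,*e[0],.055))
st=r.get_state(); p=onplane(w,*e[0],.055); T=rot(st["eef_rot"]); print("tool shift", T.T@(p-st["tool_pos"]))
pv=onplane(w,338,273,.06); dv=p-pv; print(pv,np.linalg.norm(dv[:2]),"handle dir",np.degrees(np.arctan2(dv[1],dv[0])),"tool x",np.degrees(np.arctan2(T[1,0],T[0,0])))
t=m.copy();t[...]=0
# highest thing near path
q=c[(c[...,2]>.07)&(c[...,2]<.3)&(np.hypot(c[...,0]-.59,c[...,1]-.05)<.14)]; print(len(q), q[:,2].max() if len(q) else 0, q[::max(1,len(q)//8)].round(3))
E
```

```text
(327, 130, 35, 42)
((344.4407043457031, 147.65667724609375), (33.309078216552734, 34.29352569580078), 30.800405502319336) [0.55434083 0.10148199 0.055     ]
tool shift [0.0301895  0.02674003 0.34942368]
[ 0.58574578 -0.04232728  0.06      ] 0.1471984289518293 handle dir 102.31880763960996 tool x 103.91400001074516
7656 0.29999084165062756 [[0.484 0.063 0.24 ]
 [0.586 0.088 0.256]
 [0.58  0.073 0.24 ]
 [0.495 0.053 0.25 ]
 [0.582 0.068 0.245]
 [0.484 0.063 0.284]
 [0.494 0.049 0.263]
 [0.488 0.05  0.292]]
```

Request:
{"api": "move_arm", "payload": {"rows": [[0.006, 0.0054, 0.02, 0, 0.075], [0.006, 0.0054, 0.025, 0, 0.075], [0.006, 0.0054, 0.025, 0, 0.075], [0.006, 0.0054, 0.025, 0, 0.075], [0.006, 0.0054, 0.02, 0, 0.075], [0, 0, 0, 0, 0.075], [0, 0, 0, 0, 0.075]]}}

```text
clock: 3.62
tool_pos: [0.5546, 0.102, 0.2892]
eef_rot: [0.616, 0.788, -0.001, -0.001]
contact_force: [0.4, 0.3, -0.4]
opening: 0.85
finger_force: 0.0
```

```bash
python3 - <<'E'
from h import *
import pickle
w=snapshot("wrist"); st=r.get_state(); T=rot(st["eef_rot"]); save(w,"w2.png")
print(st["tool_pos"],pix(w,[.5545,.101,.055]))
print(ringfit(w,(.5545,.101)))
E
```

```text
[0.55496663 0.10164091 0.2901824 ] (np.float64(318.94926703703055), np.float64(209.46166984865872))
((0.5554824471473694, 0.09743808954954147), 0.02229887992143631, np.float64(0.054466835921605644), 1661)
```

View pics/w2.png

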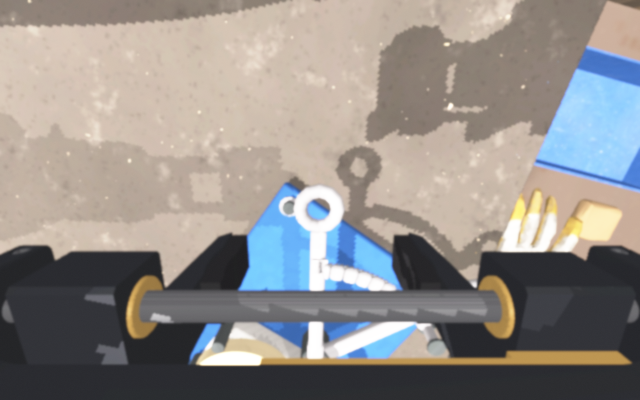

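The ring is at (318,209), exactly where I predicted, and the handle lines up with the tool's x axis. I'll descend and grip.

Request:
{"api": "move_arm", "payload": {"rows": [[0, 0, 0.023, 0, 0.07], [0, 0, 0.023, 0, 0.06], [0, 0, 0.023, 0, 0.06], [0, 0, 0.015, 0, 0.06], [0, 0, 0.006, 0, 0.06], [0, 0, 0, 0, 0.06], [0, 0, 0, 0, 0.06]]}}

```text
clock: 4.25
tool_pos: [0.5555, 0.1016, 0.201]
eef_rot: [0.616, 0.788, 0.001, 0.001]
contact_force: [-0.8, -1.0, 0.0]
opening: 0.684
finger_force: 0.0
```

Request:
{"api": "move_arm", "payload": {"newtons": 20, "rows": [[0, 0, 0, 0, 0.03], [0, 0, 0, 0, 0.03], [0, 0, 0, 0, 0.03], [0, 0, 0, 0, 0.03], [0, 0, 0, 0, 0.03]]}}

```text
clock: 4.67
tool_pos: [0.5546, 0.1017, 0.2]
eef_rot: [0.615, 0.788, -0.0, -0.0]
contact_force: [-2.2, 0.1, 2.2]
opening: 0.414
finger_force: 19.9
```

Request:
{"api": "move_arm", "payload": {"rows": [[0, 0.0021, 0, 0.014, 0.03], [0, 0.0021, 0, 0.014, 0.03], [0, 0.0021, 0, 0.014, 0.03], [0, 0.0021, 0, 0.014, 0.03], [0, 0.0021, 0, 0.014, 0.03], [0, 0, 0, 0, 0.03], [0, 0, 0, 0, 0.03]]}}

```text
clock: 5.25
tool_pos: [0.5652, 0.1037, 0.1995]
eef_rot: [0.643, 0.766, -0.0, 0.0]
contact_force: [-1.5, -1.5, 2.8]
opening: 0.41
finger_force: 19.9
```

```bash
cat > st.py <<'E'
from h import *
s=r.get_state(); T=rot(s["eef_rot"]); p=s["tool_pos"]; pv=np.array([.5858,-.0435])
b=np.degrees(np.arctan2(p[1]-pv[1],p[0]-pv[0]))
print(s["clock"],p.round(4),"radius",np.hypot(*(p[:2]-pv)).round(4),"ring ang",b.round(2),"tool x ang",np.degrees(np.arctan2(T[1,0],T[0,0])).round(2))
print("F tool axes",(T.T@s["contact_force"]).round(2),"moment",(T.T@s["moment"]).round(2),s["opening"],s["finger_force"])
E
python3 st.py
```

```text
5.25 [0.5652 0.1037 0.1995] radius 0.1487 ring ang 97.98 tool x ang 100.01
F tool axes [-1.25 -1.73 -2.77] moment [ 0.37 -0.3  -0.01] 0.4099988201209074 19.902679352089763
```

Request:
{"api": "move_arm", "payload": {"rows": [[0, 0.0021, -0.0005, 0.014, 0.03], [0, 0.0021, 0, 0.014, 0.03], [0, 0.0021, 0, 0.014, 0.03], [0, 0.0021, 0, 0.014, 0.03], [0, 0.0021, 0, 0.014, 0.03], [0, 0, 0, 0, 0.03], [0, 0, 0, 0, 0.03]]}}

```text
clock: 5.83
tool_pos: [0.5756, 0.105, 0.2001]
eef_rot: [0.669, 0.743, -0.001, 0.0]
contact_force: [-3.6, -4.6, 0.2]
opening: 0.415
finger_force: 19.9
```

```bash
python3 st.py
```

```text
5.8333 [0.5756 0.105  0.2001] radius 0.1488 ring ang 93.92 tool x ang 95.97
F tool axes [-4.19 -4.08 -0.16] moment [ 0.65 -0.83 -0.  ] 0.41509269045856173 19.90585645660758
```

Request:
{"api": "move_arm", "payload": {"rows": [[-0.0004, 0.0021, 0, 0.014, 0.03], [-0.0004, 0.0021, 0, 0.014, 0.03], [-0.0003, 0.0021, 0, 0.014, 0.03], [0, 0, 0, 0, 0.03], [0, 0, 0, 0, 0.03]]}}

```text
clock: 6.25
tool_pos: [0.5811, 0.1051, 0.2]
eef_rot: [0.684, 0.729, -0.001, -0.001]
contact_force: [-4.7, -2.4, 2.7]
opening: 0.41
finger_force: 20.0
```

```bash
python3 st.py
```

```text
6.25 [0.5811 0.1051 0.2   ] radius 0.1487 ring ang 91.82 tool x ang 93.66
F tool axes [-2.09 -4.81 -2.71] moment [ 1.01 -0.57 -0.15] 0.4100949613646206 19.966333340853453
```

Request:
{"api": "move_arm", "payload": {"rows": [[-0.0002, 0.0021, 0, 0.014, 0.03], [-0.0002, 0.0021, 0, 0.014, 0.03], [-0.0002, 0.0021, 0, 0.014, 0.03], [0, 0, 0, 0, 0.03], [0, 0, 0, 0, 0.03]]}}

```text
clock: 6.67
tool_pos: [0.5874, 0.1051, 0.1999]
eef_rot: [0.699, 0.715, -0.001, -0.001]
contact_force: [-5.1, -3.2, 2.0]
opening: 0.411
finger_force: 20.0
```

```bash
python3 st.py; python3 -c "
from h import *
s=snapshot('scene'); save(s,'s2.png'); u,v=map(int,pix(s,[.58,-.06,.05])); print(u,v); im=cv2.resize(s['color'][v-40:v+40,u-60:u+60],None,fx=6,fy=6,interpolation=2); cv2.imwrite('pics/s2c.png',im[:,:,::-1])"
```

```text
6.6667 [0.5874 0.1051 0.1999] radius 0.1486 ring ang 89.39 tool x ang 91.26
F tool axes [-3.1  -5.16 -2.  ] moment [ 0.94 -0.68 -0.15] 0.41064156704674415 19.956981344148517
310 193
```

View pics/s2c.png

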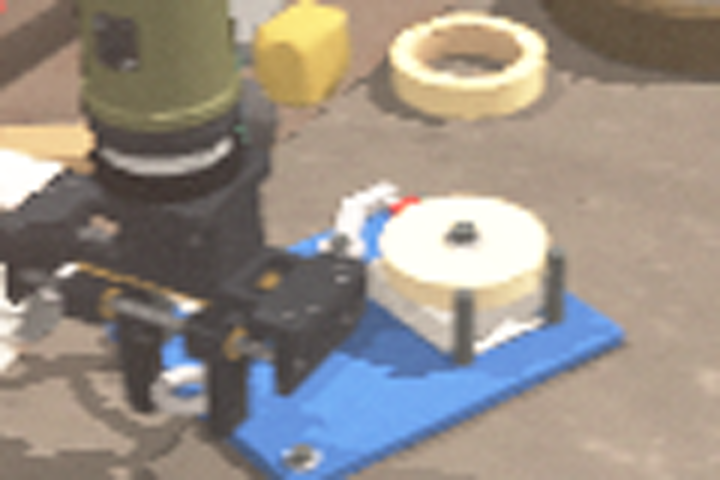

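The scene crop shows the ring held between the fingers and the red pad close to the disc's edge at (403,205). The bystanders haven't been touched. I'll keep closing.

Request:
{"api": "move_arm", "payload": {"rows": [[-0.0003, 0.0021, 0, 0.014, 0.03], [-0.0003, 0.0021, 0, 0.014, 0.03], [-0.0003, 0.0021, 0, 0.014, 0.03], [0, 0, 0, 0, 0.03], [0, 0, 0, 0, 0.03]]}}

```text
clock: 7.13
tool_pos: [0.5931, 0.1048, 0.1998]
eef_rot: [0.714, 0.7, -0.001, -0.001]
contact_force: [-6.3, -0.4, 2.7]
opening: 0.416
finger_force: 20.0
```

```bash
python3 st.py
```

```text
7.1333 [0.5931 0.1048 0.1998] radius 0.1485 ring ang 87.18 tool x ang 88.92
F tool axes [-0.52 -6.25 -2.69] moment [ 1.23 -0.04 -0.32] 0.4162613956124843 19.96811717748642
```

Request:
{"api": "move_arm", "payload": {"rows": [[-0.0001, 0.0021, 0, 0.014, 0.03], [-0.0001, 0.0021, 0, 0.014, 0.03], [-0.0001, 0.0021, 0, 0.014, 0.03], [0, 0, 0, 0, 0.03], [0, 0, 0, 0, 0.03]]}}

```text
clock: 7.55
tool_pos: [0.5975, 0.1044, 0.1991]
eef_rot: [0.728, 0.686, -0.003, -0.003]
contact_force: [-10.3, 1.7, 1.5]
opening: 0.415
finger_force: 20.0
```

```bash
python3 st.py
```

```text
7.55 [0.5975 0.1044 0.1991] radius 0.1484 ring ang 85.47 tool x ang 86.56
F tool axes [  1.04 -10.38  -1.44] moment [ 2.05  0.03 -0.29] 0.4151524555867165 20.03311414271593
```

Request:
{"api": "move_arm", "payload": {"rows": [[0, 0.0015, 0, 0.01, 0.03], [0, 0.0015, 0, 0.01, 0.03], [0, 0, 0, 0, 0.03], [0, 0, 0, 0, 0.03]]}}

```text
clock: 7.88
tool_pos: [0.6, 0.1043, 0.199]
eef_rot: [0.735, 0.678, -0.004, -0.003]
contact_force: [-12.3, -1.4, 3.6]
opening: 0.413
finger_force: 20.0
```

```bash
python3 st.py
```

```text
7.8833 [0.6    0.1043 0.199 ] radius 0.1485 ring ang 84.51 tool x ang 85.44
F tool axes [ -2.37 -12.15  -3.51] moment [ 2.2  -0.45 -0.34] 0.41326502926852726 20.0473256316036
```

Request:
{"api": "move_arm", "payload": {"rows": [[0, 0.001, 0, 0.007, 0.03], [0, 0.0005, 0, 0.003, 0.03], [0, 0, 0, 0, 0.03], [0, 0, 0, 0, 0.03]]}}

```text
clock: 8.22
tool_pos: [0.6011, 0.1042, 0.1989]
eef_rot: [0.738, 0.675, -0.005, -0.003]
contact_force: [-13.1, -2.1, 3.3]
opening: 0.416
finger_force: 20.0
```

```bash
python3 st.py
```

```text
8.2167 [0.6011 0.1042 0.1989] radius 0.1485 ring ang 84.09 tool x ang 84.88
F tool axes [ -3.23 -12.95  -3.18] moment [ 2.37 -0.44 -0.37] 0.41637879351008494 20.049802428111434
```

Request:
{"api": "move_arm", "payload": {"rows": [[-0.0005, 0.0005, -0.0008, 0.003, 0.03], [0, 0, 0, 0, 0.03], [0, 0, 0, 0, 0.03]]}}

```text
clock: 8.47
tool_pos: [0.6012, 0.104, 0.1995]
eef_rot: [0.739, 0.674, -0.005, -0.004]
contact_force: [-12.9, 0.6, 1.5]
opening: 0.411
finger_force: 20.0
```

```bash
python3 st.py
```

```text
8.4667 [0.6012 0.104  0.1995] radius 0.1483 ring ang 84.03 tool x ang 84.72
F tool axes [ -0.63 -12.92  -1.31] moment [ 2.5  -0.31 -0.35] 0.41109901785056296 20.026155011728406
```

Request:
{"api": "move_arm", "payload": {"rows": [[0, -0.0015, 0, -0.01, 0.03], [0, -0.0015, 0, -0.01, 0.03], [0, -0.0015, 0, -0.01, 0.03], [0, 0, 0, 0, 0.03], [0, 0, 0, 0, 0.03]]}}

```text
clock: 8.88
tool_pos: [0.598, 0.1042, 0.1999]
eef_rot: [0.729, 0.684, -0.003, -0.003]
contact_force: [-10.2, -0.7, 1.9]
opening: 0.412
finger_force: 20.0
```

```bash
python3 st.py
```

```text
8.8833 [0.598  0.1042 0.1999] radius 0.1482 ring ang 85.26 tool x ang 86.35
F tool axes [ -1.32 -10.2   -1.86] moment [ 2.02 -0.28 -0.14] 0.41161002782451744 20.027746120467782
```

Request:
{"api": "move_arm", "payload": {"rows": [[0, -0.0015, 0, -0.01, 0.03], [0, -0.0015, 0, -0.01, 0.03], [0, 0, 0, 0, 0.03], [0, 0, 0, 0, 0.03]]}}

```text
clock: 9.22
tool_pos: [0.5967, 0.1041, 0.2003]
eef_rot: [0.723, 0.691, -0.001, -0.002]
contact_force: [-5.7, -0.5, 0.1]
opening: 0.415
finger_force: 20.0
```

```bash
python3 st.py
```

```text
9.2167 [0.5967 0.1041 0.2003] radius 0.148 ring ang 85.77 tool x ang 87.38
F tool axes [-0.77 -5.67 -0.06] moment [ 1.33 -0.22  0.19] 0.4148776028969061 20.010711774230003
```

Request:
{"api": "move_arm", "payload": {"rows": [[0, 0, 0, 0, 0.06], [0, 0, 0, 0, 0.06], [0, 0, 0, 0, 0.06], [0, 0, -0.02, 0, 0.06], [0, 0, -0.03, 0, 0.06], [0, 0, -0.03, 0, 0.06], [-0.03, 0, -0.02, 0, 0.06], [-0.035, 0, 0, 0, 0.06], [-0.035, 0, 0, 0, 0.06], [-0.035, 0, 0, 0, 0.06]]}}

```text
clock: 10.05
tool_pos: [0.5931, -0.0327, 0.3023]
eef_rot: [0.723, 0.691, 0.002, 0.001]
contact_force: [0.4, -0.7, -0.7]
opening: 0.681
finger_force: 0.0
```

Request:
{"api": "move_arm", "payload": {"rows": [[-0.035, 0, 0, 0, 0.06], [-0.035, 0, 0, 0, 0.06], [-0.03, 0, 0, 0, 0.06], [0, 0, 0, 0, 0.06], [0, 0, 0, 0, 0.06]]}}

```text
clock: 10.47
tool_pos: [0.588, -0.1343, 0.3013]
eef_rot: [0.725, 0.689, 0.001, 0.001]
contact_force: [0.2, 0.9, 0.5]
opening: 0.682
finger_force: 0.0
```

```bash
python3 st.py; python3 -c "
from h import *
import pickle
s=snapshot('wrist'); pickle.dump(s,open('w3.pkl','wb')); save(s,'w3.png'); print(pix(s,[.585,-.1,.05]))"
```

```text
10.4667 [ 0.588  -0.1343  0.3013] radius 0.0908 ring ang -88.59 tool x ang 87.08
F tool axes [ 0.92  0.12 -0.52] moment [-0.1   0.01 -0.06] 0.6816228546799267 0.0
(np.float64(311.34363162350667), np.float64(158.6564985604838))
```

View pics/w3.png

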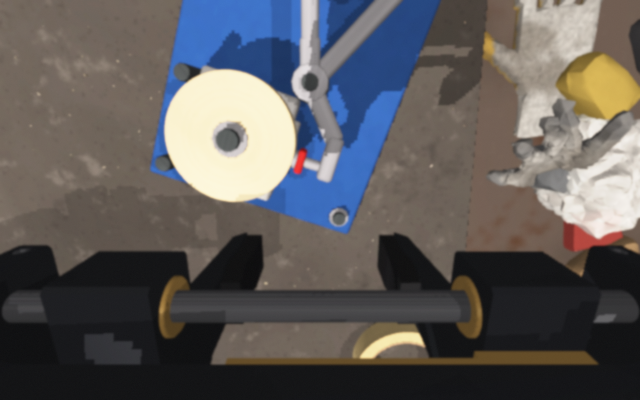

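The view shows the clamp locked with hands off. The disc's centre is at (229,138), the red pad at (300,162), touching near the disc rim, and the pivot at (311,82). I'll measure the gap between pad and rim.

```bash
python3 - <<'E'
from h import *
import pickle
s=pickle.load(open("w3.pkl","rb")); t=pickle.load(open("top.pkl","rb"))
def red(s,u,v,n,z):
    g=s["color"].astype(int); m=(g[...,0]>120)&(g[...,1]<80)&(g[...,2]<80); k=np.zeros_like(m); k[v-n:v+n,u-n:u+n]=1
    P=np.argwhere(m&k)[:,::-1]; return np.array([onplane(s,*p,z)[:2] for p in P])
g=cv2.cvtColor(s["color"],cv2.COLOR_RGB2HSV)
m=((g[...,2]>170)&(g[...,1]>25)&(g[...,1]<110)).astype(np.uint8); k=np.zeros_like(m); cv2.circle(k,(229,138),75,1,-1); m&=k
c=max(cv2.findContours(m,cv2.RETR_EXTERNAL,cv2.CHAIN_APPROX_NONE)[0],key=cv2.contourArea); h=c[:,0]
zt=bydepth(s,200,150)[2]; W=np.array([onplane(s,*p,zt)[:2] for p in h]); C,rr=cv2.minEnclosingCircle(W.astype(np.float32)); print("disc",C,rr,"z",zt)
P=red(s,300,162,15,.058); d=np.hypot(*(P-C).T); print("pad now n",len(P),P.mean(0),"dist from rim min/mean",(d.min()-rr)*1e3,(d.mean()-rr)*1e3,(d.max()-rr)*1e3)
Q=red(t,345,183,8,.058); d=np.hypot(*(Q-C).T); print("pad start",len(Q),Q.mean(0),(d.min()-rr)*1e3,(d.mean()-rr)*1e3)
im=cv2.resize(s["color"][120:195,255:355],None,fx=7,fy=7,interpolation=2); tt=cv2.resize(t["color"][170:205,325:365],None,fx=12,fy=12,interpolation=2)
H=max(im.shape[0],tt.shape[0]); f=lambda a: np.pad(a,((0,H-a.shape[0]),(0,0),(0,0)))
o=np.hstack([f(im),f(tt)]); o=cv2.resize(o,(800,int(800*o.shape[0]/o.shape[1]))); cv2.imwrite("pics/jaw.png",o[:,:,::-1])
E
```

```text
disc (0.5291013717651367, -0.08335043489933014) 0.04922725632786751 z 0.05904321914602814
pad now n 152 [ 0.5769716  -0.09964621] dist from rim min/mean -1.391417054546415 1.58168366419522 4.353244486890173
pad start 9 [ 0.58719587 -0.10219664] 9.102079138491808 11.987818213324681
```

View pics/jaw.png

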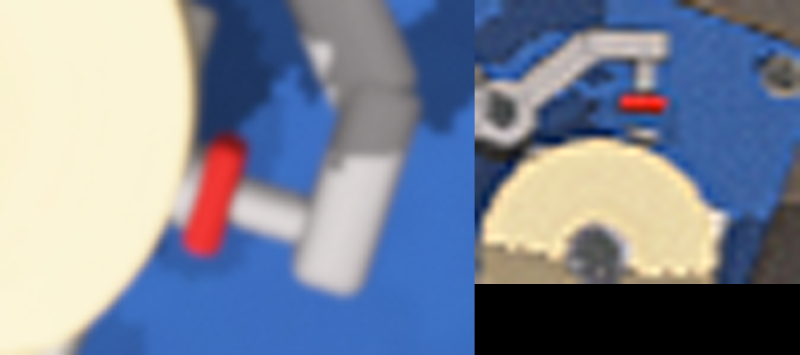

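The jaw crop shows the pad at (213,195) pressed against the short pin head at the rim, with the sprung rod shortened. At the start there was a clear gap. The force rose to 13 N, past the 5 to 8 N needed to move the pin, which also says the pin is home. I'll wait out the hold while going back above the ring.

Request:
{"api": "move_arm", "payload": {"rows": [[0.03, 0, 0, 0, 0.06], [0.03, 0, 0, 0, 0.06], [0.03, 0, 0, 0, 0.06], [0.03, -0.001, 0, 0, 0.06], [0.03, -0.001, 0, 0, 0.06], [0.03, -0.001, 0, 0, 0.06], [0.03, 0, 0, 0, 0.06], [0.029, 0, 0, 0, 0.06], [0, 0, 0, 0, 0.06], [0, 0, 0, 0, 0.06]]}}

```text
clock: 11.35
tool_pos: [0.595, 0.1124, 0.3016]
eef_rot: [0.721, 0.693, 0.002, -0.001]
contact_force: [-0.3, -1.2, 0.3]
opening: 0.679
finger_force: 0.0
```

Request:
{"api": "move_arm", "payload": {"rows": [[0, 0, 0, 0, 0.06], [0, 0, 0, 0, 0.06], [0, 0, 0, 0, 0.06], [0, 0, 0, 0, 0.06], [0, 0, 0, 0, 0.06], [0, 0, 0, 0, 0.06], [0, 0, 0, 0, 0.06], [0, 0, 0, 0, 0.06], [0, 0, 0, 0, 0.06], [0, 0, 0, 0, 0.06]]}}

```text
clock: 12.18
tool_pos: [0.5955, 0.1072, 0.301]
eef_rot: [0.723, 0.691, -0.0, 0.0]
contact_force: [0.0, -0.5, -0.2]
opening: 0.68
finger_force: 0.0
```

```bash
python3 st.py; python3 - <<'E'
from h import *
w=snapshot("wrist"); st=r.get_state(); T=rot(st["eef_rot"]); c=cloud(w)
m=((abs(c[...,2]-.053)<.008)&(w["depth"]>0)).astype(np.uint8)
u,v=map(int,pix(w,[.5967,.1041,.055])); k=np.zeros_like(m); cv2.circle(k,(u,v),32,1,-1); a=m&k; a[v+8:]=0
cs=max(cv2.findContours(a,cv2.RETR_EXTERNAL,cv2.CHAIN_APPROX_NONE)[0],key=cv2.contourArea)[:,0]
cs=cs[cs[:,1]<v+6]; e=cv2.fitEllipse(cs); p=onplane(w,*e[0],.055); print((u,v),e,p,"shift",T.T@(p-st["tool_pos"]))
E
```

```text
12.1833 [0.5955 0.1072 0.301 ] radius 0.151 ring ang 86.32 tool x ang 87.37
F tool axes [-0.5   0.04  0.19] moment [-0.09 -0.05  0.01] 0.6795061305116887 0.0
(320, 207) ((319.8293151855469, 198.96795654296875), (30.621030807495117, 46.44892501831055), 90.51246643066406) [0.59663152 0.11115618 0.055     ] shift [0.00398913 0.00096419 0.24599382]
```

Request:
{"api": "move_arm", "payload": {"rows": [[-0.003, 0.001, 0.02, 0.02, 0.06], [0, 0, 0.03, 0, 0.06], [0, 0, 0.03, 0, 0.06], [0, 0, 0.015, 0, 0.06], [0, 0, 0.006, 0, 0.06], [0, 0, 0, 0, 0.06], [0, 0, 0, 0, 0.06]]}}

```text
clock: 12.82
tool_pos: [0.5967, 0.1044, 0.2005]
eef_rot: [0.73, 0.683, 0.0, 0.0]
contact_force: [0.4, -0.6, -0.6]
opening: 0.679
finger_force: 0.0
```

Request:
{"api": "move_arm", "payload": {"newtons": 50, "rows": [[0, 0, 0, 0, 0.03], [0, 0, 0, 0, 0.03], [0, 0, 0, 0, 0.03], [0, 0, 0, 0, 0.03], [0, 0, 0, 0, 0.03]]}}

```text
clock: 13.23
tool_pos: [0.5959, 0.1043, 0.2004]
eef_rot: [0.73, 0.683, -0.0, -0.0]
contact_force: [-2.0, 0.7, 1.2]
opening: 0.402
finger_force: 49.7
```

```bash
python3 st.py
```

```text
13.2333 [0.5959 0.1043 0.2004] radius 0.1482 ring ang 86.09 tool x ang 86.23
F tool axes [ 0.58 -2.06 -1.18] moment [0.44 0.04 0.01] 0.4016040343501999 49.662571270018816
```

Request:
{"api": "move_arm", "payload": {"rows": [[0, 0.001, 0, 0.005, 0.03], [0, 0.001, 0, 0.005, 0.03], [0, 0, 0.002, 0, 0.03], [0, 0, 0.002, 0, 0.03], [0, 0, 0.002, 0, 0.03], [0, 0, 0.002, 0, 0.03], [0, 0, 0, 0, 0.03], [0, 0, 0, 0, 0.03]]}}

```text
clock: 13.9
tool_pos: [0.5961, 0.1044, 0.1921]
eef_rot: [0.733, 0.681, -0.003, -0.001]
contact_force: [-9.3, 0.3, 9.5]
opening: 0.402
finger_force: 49.8
```

```bash
python3 st.py
```

```text
13.9 [0.5961 0.1044 0.1921] radius 0.1482 ring ang 86.01 tool x ang 85.77
F tool axes [-0.39 -9.3  -9.48] moment [ 1.52 -0.17 -0.31] 0.4023400999962278 49.82775321230292
```

Request:
{"api": "move_arm", "payload": {"rows": [[0, -0.002, 0.0005, -0.0133, 0.03], [0, -0.002, 0, -0.0133, 0.03], [0, -0.002, 0, -0.0133, 0.03], [0, -0.002, 0, -0.0133, 0.03], [0, -0.002, 0, -0.0133, 0.03], [0, -0.002, 0, -0.0133, 0.03], [0, -0.002, 0, -0.0133, 0.03], [0, 0, 0, 0, 0.03]]}}

```text
clock: 14.57
tool_pos: [0.584, 0.1045, 0.1924]
eef_rot: [0.701, 0.713, -0.0, 0.0]
contact_force: [-3.1, -0.5, 8.4]
opening: 0.404
finger_force: 49.8
```

```bash
python3 st.py
```

```text
14.5667 [0.584  0.1045 0.1924] radius 0.148 ring ang 90.7 tool x ang 90.96
F tool axes [-0.45 -3.15 -8.38] moment [ 0.77 -0.13  0.25] 0.4035324025068677 49.83331823721528
```

Request:
{"api": "move_arm", "payload": {"rows": [[0, -0.003, 0.0003, -0.02, 0.03], [0, -0.003, 0, -0.02, 0.03], [0, -0.003, 0, -0.02, 0.03], [0, -0.003, 0, -0.02, 0.03], [0, -0.003, 0, -0.02, 0.03], [0, -0.003, 0, -0.02, 0.03], [0, -0.003, 0, -0.02, 0.03], [0, -0.003, 0, -0.02, 0.03], [0, 0, 0, 0, 0.03]]}}

```text
clock: 15.32
tool_pos: [0.5601, 0.1022, 0.1921]
eef_rot: [0.642, 0.767, -0.0, 0.0]
contact_force: [-3.1, -0.7, 8.4]
opening: 0.401
finger_force: 49.8
```

```bash
python3 st.py
```

```text
15.3167 [0.5601 0.1022 0.1921] radius 0.148 ring ang 100.01 tool x ang 100.15
F tool axes [-0.13 -3.21 -8.35] moment [0.64 0.02 0.26] 0.40076849319623864 49.839238319545984
```

Past the teeth. Now open the last bit to the stop and ease the ring back up.

Request:
{"api": "move_arm", "payload": {"rows": [[0, -0.002, 0, -0.0133, 0.03], [0, -0.002, 0, -0.0133, 0.03], [0, -0.001, 0, -0.007, 0.03], [0, 0, 0, 0, 0.03]]}}

```text
clock: 15.65
tool_pos: [0.5554, 0.1013, 0.1921]
eef_rot: [0.629, 0.777, -0.0, 0.0]
contact_force: [-3.8, -0.1, 8.5]
opening: 0.401
finger_force: 49.8
```

```bash
python3 st.py
```

```text
15.65 [0.5554 0.1013 0.1921] radius 0.148 ring ang 101.84 tool x ang 102.01
F tool axes [ 0.66 -3.74 -8.51] moment [ 0.65 -0.04  0.29] 0.4006198183571254 49.83882648870349
```

Request:
{"api": "move_arm", "payload": {"rows": [[0, 0, -0.003, 0, 0.03], [0, 0, -0.003, 0, 0.03], [0, 0, -0.0025, 0, 0.03], [0, 0, 0, 0, 0.03], [0, 0, 0, 0, 0.06], [0, 0, 0, 0, 0.06], [0, 0, 0, 0, 0.06]]}}

```text
clock: 16.23
tool_pos: [0.5563, 0.1014, 0.1995]
eef_rot: [0.629, 0.778, 0.001, 0.001]
contact_force: [-0.7, -0.4, 1.2]
opening: 0.605
finger_force: 0.0
```

Request:
{"api": "move_arm", "payload": {"rows": [[0, 0, -0.02, 0, 0.06], [0, 0, -0.03, 0, 0.06], [0, 0, -0.03, 0, 0.06], [0, 0, -0.02, 0, 0.06], [-0.03, 0, 0, 0, 0.06], [-0.035, 0, 0, 0, 0.06], [-0.035, 0, 0, 0, 0.06], [-0.035, 0, 0, 0, 0.06], [-0.035, 0, 0, 0, 0.06], [-0.035, 0, 0, 0, 0.06]]}}

```text
clock: 17.07
tool_pos: [0.5991, -0.1012, 0.2997]
eef_rot: [0.629, 0.777, 0.0, 0.001]
contact_force: [1.1, 0.4, -0.6]
opening: 0.68
finger_force: 0.0
```

Request:
{"api": "move_arm", "payload": {"rows": [[-0.03, 0, 0, 0, 0.06], [0, 0, 0, 0, 0.06], [0, 0, 0, 0, 0.06], [0, 0, 0, 0, 0.06]]}}

```text
clock: 17.4
tool_pos: [0.6049, -0.1278, 0.2996]
eef_rot: [0.629, 0.778, 0.001, -0.0]
contact_force: [-0.5, 0.8, -0.4]
opening: 0.681
finger_force: 0.0
```

```bash
python3 st.py; python3 - <<'E'
from h import *
import pickle
s=snapshot("wrist"); pickle.dump(s,open("w4.pkl","wb")); t=snapshot("top")
u,v=map(int,pix(s,[.58,-.1,.05])); print(u,v)
f=lambda a,w:cv2.resize(a,(w,int(w*a.shape[0]/a.shape[1])),interpolation=2)
a=f(s["color"][max(0,v-60):v+60,u-80:u+80],500); b=f(t["color"][130:230,260:360],300); H=max(a.shape[0],b.shape[0])
p=lambda x:np.pad(x,((0,H-x.shape[0]),(0,0),(0,0)))
cv2.imwrite("pics/end.png",np.hstack([p(a),p(b)])[:,:,::-1])
E
```

```text
17.4 [ 0.6049 -0.1278  0.2996] radius 0.0864 ring ang -77.23 tool x ang 102.08
F tool axes [ 0.85 -0.32  0.44] moment [-0.09 -0.03  0.01] 0.6809711681343416 0.0
293 161
```

View pics/end.png

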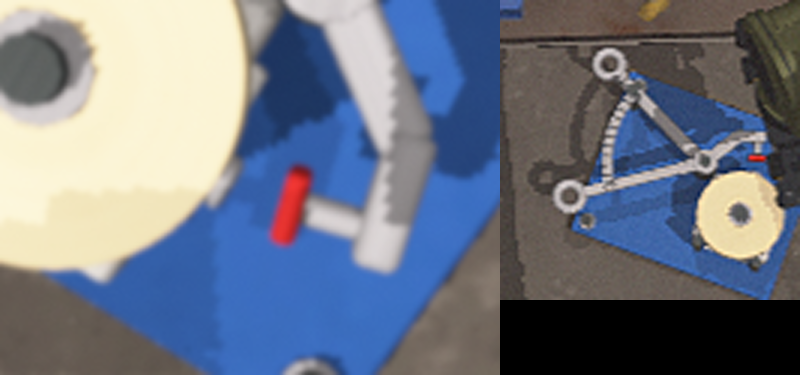

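The end view shows the handle fully open, with its ring back at its starting place. The pin head at (222,185) sits at the rim, and the pad is clear of it. I'll withdraw and compare the pin from above with the first picture.

Request:
{"api": "move_arm", "payload": {"rows": [[0, 0, -0.03, 0, 0.06], [-0.03, 0, -0.02, 0, 0.06], [-0.035, 0, 0, 0, 0.06], [-0.035, 0, 0, 0, 0.06], [-0.035, 0, 0, 0, 0.06], [-0.035, 0, 0, 0, 0.06], [-0.035, -0.01, 0, 0, 0.06], [-0.035, -0.01, 0, 0, 0.06], [0, 0, 0, 0, 0.06], [0, 0, 0, 0, 0.06]]}}

```text
clock: 18.33
tool_pos: [0.6349, -0.3689, 0.3492]
eef_rot: [0.63, 0.777, -0.001, 0.0]
contact_force: [-0.1, 1.1, 0.5]
opening: 0.681
finger_force: 0.0
```

```bash
python3 - <<'E'
from h import *
import pickle
a=pickle.load(open("top.pkl","rb"))["color"]; b=snapshot("top")["color"]
f=lambda x:cv2.resize(x[170:205,328:364],None,fx=11,fy=11,interpolation=0)
cv2.imwrite("pics/cmp.png",np.hstack([f(a),f(b)])[:,:,::-1])
E
```

```text
(no output)
```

View pics/cmp.png

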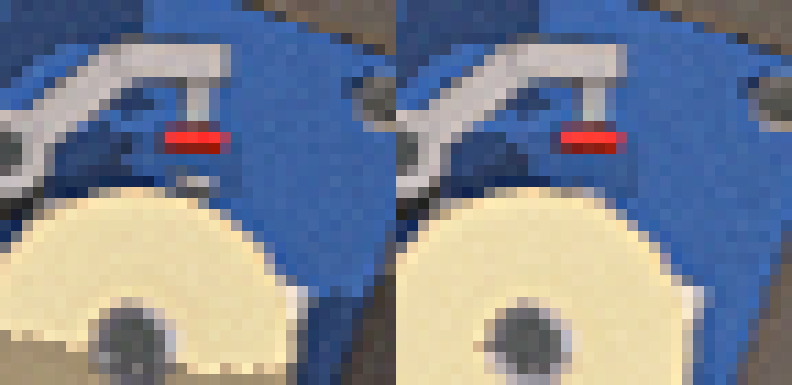

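The comparison shows the pin head sticking out past the rim at (198,187) before, and almost gone behind the rim now, so it has moved in about 4 mm. The pad is back where it started, with the handle open. I'm handing in.

```bash
python3 -c "
from plant import r
print(r.finish_job())"
```

```text
the job is handed in; nothing more can be done
None
```

I pressed the pin in, left the clamp locked hands-off for over two seconds, then released it and swung the handle fully open. I handed the job in at about 18 s; the top view shows the pin head about 4 mm further in, and with the push having reached 13 N I take it as fully home, though its depth wasn't measured directly.

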